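Hang the rinsing strainers nested on one hook

ROBOT

A 6-joint arm with a two-finger parallel gripper is mounted at the origin on the work surface. World frame = base frame: x ahead of the robot, y to its left, z up, the work surface at z = 0. Lengths are in m, angles in rad, forces in N, time in s.
With the tool pointing down it reaches from about 0.35 to 0.85 m from the base axis. Payload 8.1 kg.
Tool frame: the origin (TCP) lies midway between the tips of the shut fingers; the grasp point (between the pads) lies 19 mm behind it; z points along the fingers, y is the line along which they close (so a half turn about z gives the same grasp; the last joint's range is limited). The gripper opens to 93 mm and grips with 3 to 60 N. Pads are 15 mm wide; open, the fingers measure 128 mm over their backs; the gripper's body (75 mm by 188 mm) begins 65 mm behind the grasp point.
Start: joints at [1.056, 0.13, 1.488, -0, 1.523, -0.085], TCP at [0.25, 0.545, 0.219] pointing down, gripper open.
Joint ranges: [-2.96, 2.96], [-0.89, 2.26], [0.02, 2.5], [-1.34, 4.48], [0, 2.73], [-2.66, 2.66]. Speed limits (rad/s): [2.39, 2.39, 2.79, 3.14, 3.14, 3.14].

INTERFACE

Orientations are given as a rotation vector (axis times angle).
In Python, from plant import read_state, read_camera, get_calibration, close_job gives the robot as it stands.
- The arm moves only by the shell command python3 -m crank 'ROWS' [FORCE]. ROWS is JSON, a list that holds one entry, the list of rows, each a list of 7 numbers: the gripper's target within -1 to 1 (fully open at 1, half-way at 0, shut at -1), then the shift along the tool's x, y, z as a fraction of full scale, then the turn, a rotation vector about the tool's x, y, z as a fraction of full scale. In form: [[[grip, x, y, z, rx, ry, rz], ...]]. A call has exactly 5 rows; each row is the pose to reach, as a shift and turn from the pose commanded when the call began, along the tool's axes at that moment; what a row does not reach only later rows make up. Full scale, the value 1, is 0.5 m for a shift and 90 degrees for a turn. A row lasts 1/8 s, in which the tool goes at most 62.5 mm and 10.7 degrees, less where a joint would pass 70% of its speed; a pose out of reach is approached as far as the arm can. A call with a number of a shift or a turn outside -1 to 1 is refused whole. A call with a gripper value outside its range is refused whole. The fingers move at their own pace and stop on an object; FORCE is the grip in N (left out, the last holds). Time passes only in rows, so rows that repeat a pose let the fingers close, or fill a call up. It gives the time, the measured TCP pose, the force, the opening and the grip force at its end, in the units of the state.
- read_state(): the state, without advancing time (a new reading comes with each control period).
- read_camera(name): name is "scene" or "top"; returns the picture (420x560x3 uint8, red, green, blue); there is no depth.
- get_calibration(name): a dict with "fx", "fy", "cx", "cy" (pixels), "eye" and "orientation" of the camera in the world. Camera axes: x right, y down, z forward; pixel columns grow to the right and rows downward; lengths in m; the calibration is good to about 2 mm. A picture is of the moment at which its call begins. get_calibration takes no time and is no camera call.
- close_job(): hands the job in; it is judged then, once.
The state is a dict: "t": time; "q": joint angles; "dq": joint speeds; "joint_torque": joint torques, N m; "tool_pos": TCP position; "orientation": TCP orientation; "force": force on the tool from outside, world axes, zero at the start; "wrist_torque": the same for the moment, N m; "opening": finger opening in m; "gripper_force": force on a finger pad.
Only numpy, scipy, OpenCV 4.12 (cv2) and the standard library are available. Lean on these libraries where they do the work, as an engineer would, in place of code of your own. Each camera call takes 0.05 s, during which the arm holds its last target. There are 200 camera calls.

TASK

Hang the three brush-rinsing strainers by their eyes on the one hook, pans nested, largest first, then medium, then small. Slide each back until you feel it meet the stop or the strainer before it, press it home with a steady push of about 12 N for half a second (pushing never over 18 N), ease off, and lower it gently to hang on the thin neck behind the upturned head. Leave all three hanging still, and the jar, brush pot and bowl where they are.

Things in the scene. Friction and masses are not known exactly. Their poses are not given: they have to be found in the camera images.
- hook: Steel hook stand, rigid, fixed to the table; origin on the table under the stop's front face, z up. Its level prong points along -x (towards the robot, within about 35 degrees), its neck's axis 175 mm up. Post 16 x 20 mm, 183 mm high, behind the stop (x 30 to 46 mm); foot 160 x 120 x 12 mm, x -100 to 60 mm.
- hook_seat (a point): centre of the stop's front face, on the neck's axis, 175 mm above the table; axes as the stand's. The round neck, 8 mm thick, runs from here (x = 0) to the head at x = -65 mm. The three eye blocks fill 60 of these 65 mm.
- hook_head (a point): middle of the straight part of the prong's upturned head, 69 mm before (-x) hook_seat; axes as the stand's. Head: 14 mm in diameter, its axis 3 mm ABOVE the neck's (so it spans 4 mm below to 10 mm above the neck's axis), straight for 8 mm (x -65 to -73), then tapering to a 5 mm blunt nose at x = -87 mm from the seat.
- stop: dark steel disc 28 mm in diameter, 4 mm thick, at the neck's back end: the rigid stop for the first strainer; origin at hook_seat. Metal on metal, hard: an arm that runs into it (or a strainer into another) at more than about 8 mm/s can already exceed 18 N, so make the last few millimetres slowly.
- large: the large rinsing strainer, bare metal, stood on edge: square pan 100 x 100 mm, 30 mm deep, open to its -x (robot's) side, perforated back on +x, 0.28 kg +-30 percent; origin = bottom of the pan under the eye's middle (pan x -10 to 20 mm), z up along the handle. Hung in order, each smaller pan reaches 10 mm into the next larger.
- large_eye (a point): middle of the large strainer's round through-eye, 18 mm in diameter, along x, 135 mm above the origin, in a block 28 x 28 mm, 20 mm long in x; axes as the strainer's. To pass the head its axis must be level with the head's (2 mm room all round); hung, it rests 5 mm below the neck's axis.
- large_tab (a point): point on the large strainer's flat grip tab, 34 mm above the eye's axis; tab 26 mm wide (y, pinch here), 8 mm thick (x), spanning 14 to 50 mm above the eye's axis
- medium: the medium rinsing strainer, bare metal, stood on edge: square pan 70 x 70 mm, 30 mm deep, open to its -x (robot's) side, perforated back on +x, 0.2 kg +-30 percent; origin = bottom of the pan under the eye's middle (pan x -10 to 20 mm), z up along the handle. Hung in order, each smaller pan reaches 10 mm into the next larger.
- medium_eye (a point): middle of the medium strainer's round through-eye, 18 mm in diameter, along x, 120 mm above the origin, in a block 28 x 28 mm, 20 mm long in x; axes as the strainer's. To pass the head its axis must be level with the head's (2 mm room all round); hung, it rests 5 mm below the neck's axis.
- medium_tab (a point): point on the medium strainer's flat grip tab, 34 mm above the eye's axis; tab 26 mm wide (y, pinch here), 8 mm thick (x), spanning 14 to 50 mm above the eye's axis
- small: the small rinsing strainer, bare metal, stood on edge: square pan 40 x 40 mm, 30 mm deep, open to its -x (robot's) side, perforated back on +x, 0.13 kg +-30 percent; origin = bottom of the pan under the eye's middle (pan x -10 to 20 mm), z up along the handle. Hung in order, each smaller pan reaches 10 mm into the next larger.
- small_eye (a point): middle of the small strainer's round through-eye, 18 mm in diameter, along x, 105 mm above the origin, in a block 28 x 28 mm, 20 mm long in x; axes as the strainer's. To pass the head its axis must be level with the head's (2 mm room all round); hung, it rests 5 mm below the neck's axis.
- small_tab (a point): point on the small strainer's flat grip tab, 34 mm above the eye's axis; tab 26 mm wide (y, pinch here), 8 mm thick (x), spanning 14 to 50 mm above the eye's axis
- jar: bystander: white plastic jar with a lid, 64 mm across, 85 mm high, origin under its centre
- brush_pot: bystander: glass pot of brushes, 72 mm across, about 220 mm high, origin under its centre
- bowl: bystander: white bowl, 110 mm across, 45 mm high, origin under its centre

How it is judged:
On the way, in this order (a step that is already met when the one before it is completed fails the run):
1. the large strainer is on the prong and pressed home against the stop, with 8 N or more for 0.2 s (x of large_eye in the frame of hook_seat between -0.0125 and -0.0075 m and y of large_eye in the frame of hook_seat between -0.006 and 0.006 m and contact force between large and stop above 8 N), for 0.2 s.
2. the medium strainer is on the prong and pressed home against the large one, with 8 N or more for 0.2 s (x of medium_eye in the frame of hook_seat between -0.0335 and -0.0265 m and y of medium_eye in the frame of hook_seat between -0.006 and 0.006 m and contact force between medium and large above 8 N), for 0.2 s.
3. the small strainer is on the prong and pressed home against the medium one, with 8 N or more for 0.2 s (x of small_eye in the frame of hook_seat between -0.0545 and -0.0455 m and y of small_eye in the frame of hook_seat between -0.006 and 0.006 m and contact force between small and medium above 8 N), for 0.2 s.
At the end, for the whole second after the job is handed in: All three hang still and free on the neck: eye middles 10, 30, 50 mm before the stop (large, medium, small; within 2.5, 3.5, 4.5 mm), 5 mm below the neck axis within 2, sideways within 6 mm, handles upright within 0.25 rad, eyes along the prong within 0.15 rad (x of large_eye in the frame of hook_seat between -0.0125 and -0.0075 m and y of large_eye in the frame of hook_seat between -0.006 and 0.006 m and z of large_eye in the frame of hook_seat between -0.007 and -0.003 m and angle between each of large, medium, small's own z axis and vertical below 0.25 rad and angle between the x axis of each of large, medium, small and the x axis of hook, either way round below 0.15 rad and linear speed of each of large, medium, small below 0.03 m/s and angular speed of each of large, medium, small below 0.5 rad/s and x of medium_eye in the frame of hook_seat between -0.0335 and -0.0265 m and y of medium_eye in the frame of hook_seat between -0.006 and 0.006 m and z of medium_eye in the frame of hook_seat between -0.007 and -0.003 m and x of small_eye in the frame of hook_seat between -0.0545 and -0.0455 m and y of small_eye in the frame of hook_seat between -0.006 and 0.006 m and z of small_eye in the frame of hook_seat between -0.007 and -0.003 m); the robot touches nothing.
It fails at once if a strainer is pushed against the stop or another strainer with more than 18 N (contact force between any of large, medium, small and stop above 18 N or contact force between large and medium above 18 N or contact force between any of medium, large and small above 18 N).
It fails at once if a strainer is forced against the hook as a whole with more than 40 N (contact force between any of large, medium, small and hook above 40 N).
It fails at once if the arm or the fingers shove the hook stand with more than 40 N (contact force between any of the arm, the fingers and hook above 40 N).
It fails at once if the jar, the brush pot or the bowl is moved by more than 20 mm (distance of any of jar, brush_pot, bowl from where it was at the start of the episode above 0.02 m).
It also fails if it takes over 72 s, if anything falls off the work surface, if the arm or the gripper's body presses on something with over 40 N, if the wrist force passes 120 N, or if a joint passes its speed limit or range.

## Working session

There is one attempt and no reset: what is moved stays moved. The work goes in short steps, Python scripts to look and compute and a shell command to move; the robot and the scene stay as the last step left them, time stands still between calls to the robot, and variables do not carry over. Pictures are saved under pics/ and viewed, at most 10 in all, crops included, and the job is handed in when it is done.

```bash
mkdir -p pics
python3 - <<'E'
from plant import *
import cv2
s=read_state();print(s)
for n in("scene","top"):
    print(get_calibration(n)); cv2.imwrite(f"pics/{n}0.png",read_camera(n)[:,:,::-1])
E
```

```text
{'t': 0.0, 'q': array([ 1.05559828e+00,  1.31131360e-01,  1.48929891e+00, -1.37321450e-05,
        1.52301508e+00, -8.54264651e-02]), 'dq': array([ 3.00220121e-03, -2.94678463e-05,  8.43083902e-04, -1.07492069e-03,
        7.20930228e-05,  4.64109065e-04]), 'joint_torque': array([ 1.66238187e-03, -5.59831095e+01, -4.91764033e+01,  7.69197685e-02,
        3.47230921e-02, -2.93553649e-04]), 'tool_pos': array([0.24970755, 0.54492633, 0.21759449]), 'orientation': array([-6.69784809e-01, -3.06881475e+00,  2.78585444e-03]), 'force': array([ 0.15647055,  0.22139888, -0.51918977]), 'wrist_torque': array([-0.01338986, -0.02551513,  0.00725236]), 'gripper_force': 0.0, 'opening': 0.09308563968191538}
{'fx': 399.23757460270167, 'fy': 399.23757460270167, 'cx': 283.59401322560984, 'cy': 208.28761525780877, 'eye': array([ 1.08802642, -0.10464514,  0.88443511]), 'orientation': array([-2.13885828, -1.56098609,  0.46872163])}
{'fx': 403.84389608328706, 'fy': 403.84389608328706, 'cx': 280.9713312108656, 'cy': 212.4726377994573, 'eye': array([0.5207643 , 0.0518045 , 1.17961841]), 'orientation': array([-2.18870251,  2.15659638, -0.05753548])}
```

View pics/scene0.png

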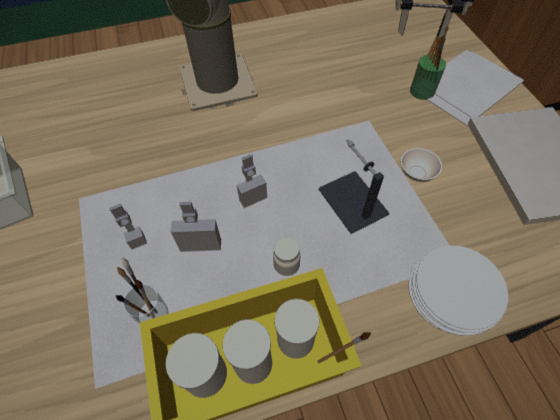

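View pics/top0.png

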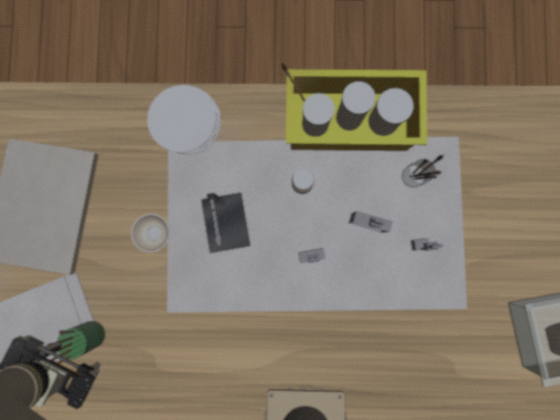

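The scene picture shows the robot behind, the hook at about (365,200), the medium at (250,185), the large at (195,230) and the small at (128,230). In the top picture the hook is at (225,222), medium (312,256), large (371,222) and small (427,245). Next, enlarged crops.

Run:
```python
import cv2,numpy as np
t=cv2.imread("pics/top0.png");s=cv2.imread("pics/scene0.png")
def crop(im,x,y,w,h,k):
    c=cv2.resize(im[y:y+h,x:x+w],None,fx=k,fy=k,interpolation=cv2.INTER_CUBIC)
    for i in range(0,w,10):
        cv2.line(c,(i*k,0),(i*k,6),(0,0,255),1); cv2.putText(c,str(x+i),(i*k,16),0,.3,(0,0,255),1)
    for j in range(0,h,10):
        cv2.line(c,(0,j*k),(6,j*k),(0,0,255),1); cv2.putText(c,str(y+j),(8,j*k+4),0,.3,(0,0,255),1)
    return c
a=np.vstack([np.hstack([crop(t,195,185,60,72,5),crop(t,345,205,100,72,5)]),
 np.hstack([crop(t,290,240,40,40,6),crop(s,335,130,90,40,6)[:, :560]])])
cv2.imwrite("pics/c1.png",a);print(a.shape)
b=np.hstack([crop(s,105,195,120,65,4)[:,:480],crop(s,230,150,50,65,4)])
c=crop(s,335,130,68,85,4)
b=np.vstack([b,np.hstack([c,np.zeros((c.shape[0],b.shape[1]-c.shape[1],3),np.uint8)])])
cv2.imwrite("pics/c2.png",b);print(b.shape)
```

```text
Traceback (most recent call last):
ValueError: all the input array dimensions except for the concatenation axis must match exactly, but along dimension 1, the array at index 0 has size 800 and the array at index 1 has size 780
```

```bash
cat > crop.py <<'E'
import cv2,numpy as np
def crop(im,x,y,w,h,k):
    c=cv2.resize(im[y:y+h,x:x+w],None,fx=k,fy=k,interpolation=cv2.INTER_CUBIC)
    for i in range(0,w,10):
        cv2.line(c,(i*k,0),(i*k,6),(0,0,255),1); cv2.putText(c,str(x+i),(i*k,16),0,.3,(0,0,255),1)
    for j in range(0,h,10):
        cv2.line(c,(0,j*k),(6,j*k),(0,0,255),1); cv2.putText(c,str(y+j),(8,j*k+4),0,.3,(0,0,255),1)
    return c
def grid(rows):
    R=[]
    for r in rows:
        H=max(c.shape[0] for c in r)
        R.append(np.hstack([np.pad(c,((0,H-c.shape[0]),(0,0),(0,0))) for c in r]))
    W=max(c.shape[1] for c in R)
    return np.vstack([np.pad(c,((0,0),(0,W-c.shape[1]),(0,0))) for c in R])
E
python3 - <<'E'
from crop import *
t=cv2.imread("pics/top0.png");s=cv2.imread("pics/scene0.png")
a=grid([[crop(t,195,185,60,72,5),crop(t,345,205,100,60,5)],[crop(t,290,240,40,34,6)]])
cv2.imwrite("pics/c1.png",a)
b=grid([[crop(s,105,195,120,65,5),crop(s,235,150,36,65,5)],[crop(s,335,130,68,54,5),crop(s,335,160,60,54,5)]])
cv2.imwrite("pics/c2.png",b);print(a.shape,b.shape)
E
```

```text
(564, 800, 3) (595, 780, 3)
```

View pics/c1.png

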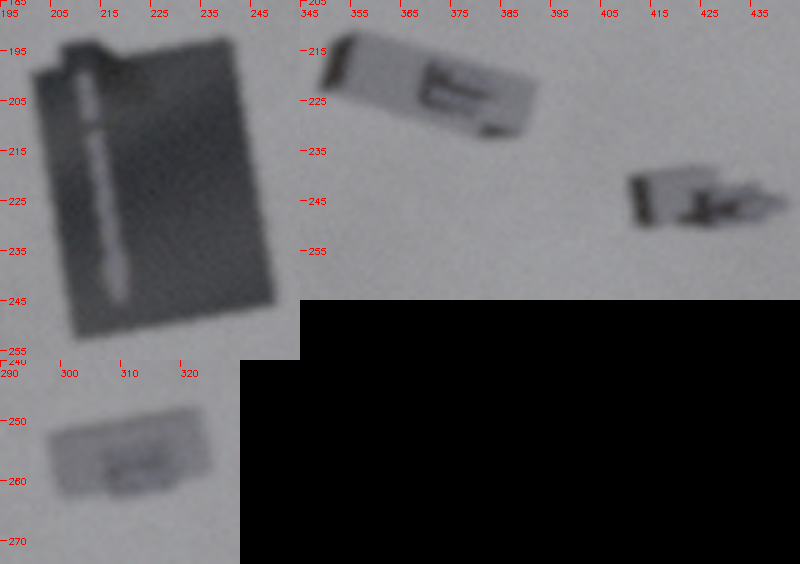

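View pics/c2.png

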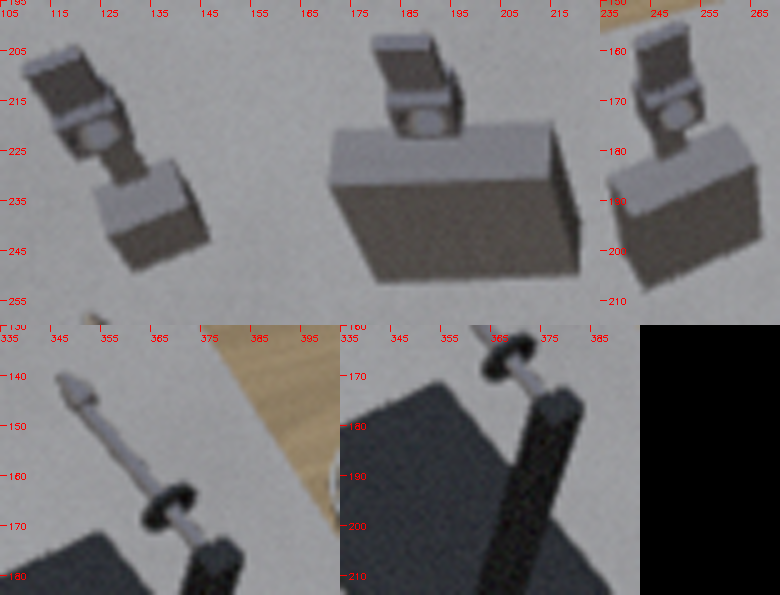

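Readings done: corners of foot and pans in both views, tab tops in the scene view, nose at scene (347,141), stop back at scene (368.6,166.6). Now I fit x, y, yaw for each object.

```bash
cat > fit.py <<'E'
import numpy as np
from scipy.optimize import least_squares
from scipy.spatial.transform import Rotation as R
from plant import get_calibration
C={n:get_calibration(n) for n in("scene","top")}
def proj(n,P):
    c=C[n];p=(np.atleast_2d(P)-c["eye"])@R.from_rotvec(c["orientation"]).as_matrix()
    return np.c_[c["fx"]*p[:,0]/p[:,2]+c["cx"],c["fy"]*p[:,1]/p[:,2]+c["cy"]]
def world(p,P):
    return np.asarray(P)@R.from_euler("z",p[2]).as_matrix().T+[p[0],p[1],0]
def fit(obs,x0):
    f=lambda p:np.concatenate([(proj(n,world(p,P))-uv)[0] for n,P,uv in obs])
    r=least_squares(f,x0,loss="soft_l1");return r.x,r.fun.reshape(-1,2)
E
python3 - <<'E'
from fit import *
np.set_printoptions(precision=3,suppress=True)
S,T="scene","top"
hook=[(T,(.06,.06,.012),(201.6,199.4)),(T,(.06,-.06,.012),(241.4,192.6)),(T,(-.1,-.06,.012),(250,246)),(T,(-.1,.06,.012),(210.4,253)),
(T,(-.087,0,.178),(219,245.4)),(S,(-.087,0,.178),(347,141)),(S,(.004,0,.175),(368.6,166.6)),(S,(.038,0,.183),(379,173.6)),(S,(-.1,.06,.012),(355,171.4))]
def pan(w,h,pts,tab,ht):
    a=w/2
    P=[(-.01,-a,w),(-.01,a,w),(.02,a,w),(.02,-a,w),(.02,-a,0),(.02,a,0)]
    return [(S,p,u) for p,u in zip(P,pts)]+[(S,(0,0,h+.05),tab)]+ht
L=pan(.1,.135,[(172,221),(214.8,219.4),(215,230.6),(171,231.8),(180.6,251.6),(221,249.8)],(185.8,203.6),[(T,(.02,-.05,.1),(392.4,221)),(T,(-.01,-.05,.1),(389,232.6))])
M=pan(.07,.12,[(236.6,185.6),(261.6,174.4),(266.4,183),(241,193.4),(244,208.2),(267.4,197.6)],(247.2,157.4),[(T,(-.01,-.035,.07),(325.3,258.3)),(T,(-.01,.035,.07),(299.7,263))])
m=pan(.04,.105,[(123.8,233),(138.6,227),(142,233.4),(126.6,241.8),(132.4,249),(147,243)],(115.8,207),[(T,(.02,.02,.04),(415,240)),(T,(.02,-.02,.04),(427.4,238))])
for n,o,x0 in(("hook",hook,(.5,.2,0)),("L",L,(.5,-.2,0)),("M",M,(.42,0,0)),("s",m,(.44,-.35,0))):
    x,r=fit(o,x0);print(n,x,np.degrees(x[2]));print(r.T)
    # tool: point below
E
```

```text
hook [0.598 0.243 0.186] 10.670831395154995
[[-0.811 -0.156  0.233 -1.059  0.057 -0.517 -0.179 -1.084 -0.23 ]
 [-1.004 -1.246 -0.423 -0.352 -0.43  -2.59  -0.913  0.415 -2.628]]
L [ 0.582 -0.168 -0.288] -16.47454910577006
[[ 0.239  0.957 -0.202 -0.502 -0.059  0.057 -0.288  0.163  0.398]
 [-0.955 -0.297 -0.126 -0.363 -0.267  0.647 -0.791 -1.36  -2.197]]
M [ 0.487 -0.01   0.177] 10.148646679570996
[[-0.278 -0.349  0.051  0.248 -0.127  0.245 -0.045  0.01   0.269]
 [-1.037 -0.253 -0.537 -0.226  0.166  0.403 -0.927 -1.055 -1.625]]
s [ 0.521 -0.32   0.206] 11.81008346193362
[[-0.942  0.137  0.689  0.016 -0.291  0.584 -0.965 -0.992  0.683]
 [-0.677 -1.732  1.174  0.036  0.407 -0.688 -0.872 -0.756 -1.474]]
```

```bash
cat > go.py <<'E'
# python3 go.py x y z yaw_deg : shift & turn (fractions) from the measured pose, tool axes (tool x = -x of object)
import sys,numpy as np
from scipy.spatial.transform import Rotation as R
from plant import read_state
x,y,z,w=map(float,sys.argv[1:5]);s=read_state();R0=R.from_rotvec(s["orientation"])
R1=R.from_euler("z",w,degrees=True)*R.from_matrix(np.diag([-1,1,-1]))
print("shift",np.round(R0.inv().apply(np.array([x,y,z])-s["tool_pos"])/.5,4),"turn",np.round((R0.inv()*R1).as_rotvec()/(np.pi/2),4),
 "t",round(s["t"],2),"pos",s["tool_pos"].round(4),"F",s["force"].round(2),"open",round(s["opening"],4),"grip",round(s["gripper_force"],1))
E
python3 go.py .582 -.168 .23 -16.5
```

```text
shift [-1.1983 -1.0194 -0.0231] turn [-0.001  -0.0002 -0.0903] t 0.1 pos [0.2497 0.545  0.2177] F [ 0.14  0.15 -0.27] open 0.0933 grip 0.0
```

```bash
python3 -m crank '[[[1,-0.06,-0.05,0,0,0,-0.02],[1,-0.15,-0.13,0,0,0,-0.04],[1,-0.24,-0.2,0,0,0,-0.06],[1,-0.33,-0.28,0,0,0,-0.09],[1,-0.42,-0.36,-0.02,0,0,-0.09]]]' 60
python3 -m crank '[[[1,-0.09,-0.08,0,0,0,0],[1,-0.18,-0.16,0,0,0,0],[1,-0.27,-0.23,0,0,0,0],[1,-0.36,-0.31,0,0,0,0],[1,-0.45,-0.38,0,0,0,0]]]'
python3 go.py .582 -.168 .23 -16.5
```

```text
t: 0.72
tool_pos: [0.3656, 0.2922, 0.2275]
orientation: [-0.449, -3.108, 0.002]
force: [0.4, -0.1, -0.5]
opening: 0.093
gripper_force: 0.0
t: 1.35
tool_pos: [0.5282, 0.0462, 0.2284]
orientation: [-0.452, -3.109, -0.0]
force: [0.2, 0.2, -0.0]
opening: 0.0931
gripper_force: 0.0
shift [-0.2252 -0.3799 -0.0032] turn [ 0.     -0.0001 -0.0006] t 1.35 pos [0.5282 0.0462 0.2284] F [ 0.17  0.24 -0.04] open 0.0931 grip 0.0
```

```bash
python3 -m crank '[[[1,-0.06,-0.09,0,0,0,0],[1,-0.11,-0.19,0,0,0,0],[1,-0.17,-0.29,0,0,0,0],[1,-0.22,-0.37,0,0,0,0],[1,-0.22,-0.37,0,0,0,0]]]'
python3 go.py .582 -.168 .152 -16.5
python3 - <<'E'
from plant import *
from crop import *
t=read_camera("top")[:,:,::-1];s=read_camera("scene")[:,:,::-1]
cv2.imwrite("pics/a.png",grid([[crop(t,345,190,70,60,5),crop(s,145,160,90,100,5)]]))
E
```

```text
t: 1.98
tool_pos: [0.58, -0.1636, 0.2275]
orientation: [-0.458, -3.106, 0.001]
force: [0.4, 1.3, -0.3]
opening: 0.0933
gripper_force: 0.0
shift [-0.0065 -0.0072  0.151 ] turn [-0.0004 -0.001  -0.0029] t 1.98 pos [ 0.58   -0.1636  0.2275] F [ 0.43  1.28 -0.29] open 0.0933 grip 0.0
```

View pics/a.png

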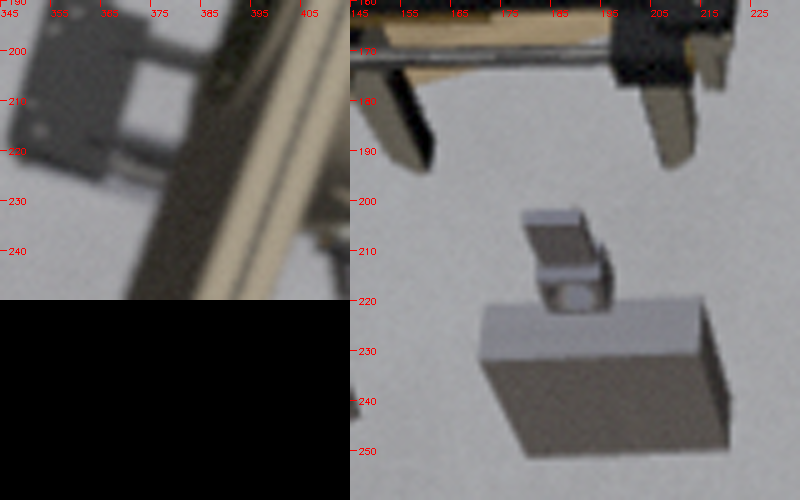

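The fingertips straddle the tab in the scene view: left tip about (161,193), right about (209,192). I compare this with the projection of the TCP.

Run:
```python
from fit import *
print(proj("scene",[[.58,-.1636,.2275]]), proj("scene",[[.582,-.168,.185]]),proj("scene",[[.592,-.168,.185]]))
```

```text
[[182.84915431 190.07064998]] [[185.41768445 203.01169895]] [[186.25453672 206.80613996]]
```

```bash
python3 -m crank '[[[1,-0.006,-0.007,0.04,0,0,-0.002],[1,-0.006,-0.007,0.08,0,0,-0.002],[1,-0.006,-0.007,0.12,0,0,-0.002],[1,-0.006,-0.007,0.15,0,0,-0.002],[1,-0.006,-0.007,0.15,0,0,-0.002]]]'
python3 go.py .582 -.168 .152 -16.5
python3 -m crank '[[[-1,0,0,0,0,0,0],[-1,0,0,0,0,0,0],[-1,0,0,0,0,0,0],[-1,0,0,0,0,0,0],[-1,0,0,0,0,0,0]]]' 60
python3 go.py .582 -.168 .152 -16.5
```

```text
t: 2.7
tool_pos: [0.5811, -0.1641, 0.1514]
orientation: [-0.446, -3.106, -0.001]
force: [-0.3, -0.5, 0.1]
opening: 0.0926
gripper_force: 0.0
shift [-0.004  -0.007  -0.0012] turn [ 0.0002 -0.0022  0.0019] t 2.7 pos [ 0.5811 -0.1641  0.1514] F [-0.27 -0.47  0.14] open 0.0926 grip 0.0
t: 3.32
tool_pos: [0.5823, -0.1647, 0.1538]
orientation: [0.447, 3.11, -0.0]
force: [0.8, -0.3, 0.1]
opening: 0.0475
gripper_force: 0.0
shift [-0.0012 -0.0065  0.0035] turn [-0.      0.0001  0.0017] t 3.33 pos [ 0.5823 -0.1647  0.1538] F [ 0.77 -0.34  0.09] open 0.0475 grip 0.0
```

```bash
python3 -m crank '[[[-1,0,-0.006,0,0,0,0],[-1,0,-0.006,0,0,0,0],[-1,0,-0.006,0,0,0,0],[-1,0,-0.006,0,0,0,0],[-1,0,-0.006,0,0,0,0]]]' 60
python3 go.py .582 -.168 .152 -16.5
python3 -m crank '[[[-1,0,0,-0.01,0,0,0],[-1,0,0,-0.03,0,0,0],[-1,0,0,-0.06,0,0,0],[-1,0,0,-0.12,0,0,0],[-1,0,0,-0.18,0,0,0]]]'
python3 go.py .48 .243 .24 10.7
```

```text
t: 3.95
tool_pos: [0.5813, -0.1675, 0.1534]
orientation: [-0.446, -3.109, -0.0]
force: [-0.1, 0.8, -2.4]
opening: 0.0255
gripper_force: 59.9
shift [-0.0017 -0.0006  0.0027] turn [ 0.0001 -0.0003  0.0017] t 3.95 pos [ 0.5813 -0.1675  0.1534] F [-0.11  0.82 -2.43] open 0.0255 grip 59.9
t: 4.58
tool_pos: [0.5816, -0.1676, 0.2458]
orientation: [0.446, 3.109, -0.0]
force: [0.4, -0.7, -1.9]
opening: 0.0256
gripper_force: 59.9
shift [0.426  0.7308 0.0111] turn [-2.000e-04  6.000e-04 -3.005e-01] t 4.58 pos [ 0.5816 -0.1676  0.2458] F [ 0.37 -0.74 -1.91] open 0.0256 grip 59.9
```

```bash
python3 -m crank '[[[-1,0,0,-0.1,0,0,0],[-1,0.03,0.05,-0.19,0,0,0],[-1,0.08,0.12,-0.22,0,0,-0.06],[-1,0.14,0.22,-0.22,0,0,-0.12],[-1,0.2,0.32,-0.22,0,0,-0.18]]]'
python3 go.py .461 .217 .35 10.7
```

```text
t: 5.2
tool_pos: [0.5301, 0.0154, 0.3556]
orientation: [0.0, 3.139, -0.0]
force: [1.8, 0.4, -2.1]
opening: 0.0258
gripper_force: 59.9
shift [0.1383 0.4031 0.0108] turn [-0.0002  0.0017 -0.1191] t 5.2 pos [0.5301 0.0154 0.3556] F [ 1.82  0.43 -2.13] open 0.0258 grip 59.9
```

```bash
python3 -m crank '[[[-1,0.03,0.09,0.01,0,0,-0.04],[-1,0.06,0.18,0.01,0,0,-0.08],[-1,0.09,0.26,0.01,0,0,-0.12],[-1,0.12,0.34,0.01,0,0,-0.12],[-1,0.14,0.39,0.01,0,0,-0.12]]]'
python3 go.py .461 .217 .21 10.7
```

```text
t: 5.82
tool_pos: [0.4602, 0.211, 0.3503]
orientation: [-0.294, 3.126, 0.001]
force: [0.8, -0.1, -1.6]
opening: 0.0257
gripper_force: 59.9
shift [-0.0033  0.0112  0.2806] turn [0.0004 0.0012 0.0004] t 5.83 pos [0.4602 0.211  0.3503] F [ 0.8  -0.06 -1.55] open 0.0257 grip 59.9
```

```bash
python3 -m crank '[[[-1,-0.002,0.01,0.06,0,0,0],[-1,-0.002,0.01,0.14,0,0,0],[-1,-0.002,0.01,0.22,0,0,0],[-1,-0.002,0.01,0.29,0,0,0],[-1,-0.002,0.01,0.3,0,0,0]]]'
python3 -m crank '[[[-1,0,0,0.005,0,0,0],[-1,0,0,0.005,0,0,0],[-1,0,0,0.005,0,0,0],[-1,0,0,0.005,0,0,0],[-1,0,0,0.005,0,0,0]]]'
python3 go.py .461 .217 .1965 10.7
python3 - <<'E'
from plant import *
from crop import *
t=read_camera("top")[:,:,::-1];s=read_camera("scene")[:,:,::-1]
cv2.imwrite("pics/sb.png",s);cv2.imwrite("pics/tb.png",t)
cv2.imwrite("pics/b.png",grid([[crop(t,185,190,70,90,5),crop(s,300,90,85,100,5)]]))
E
```

```text
t: 6.45
tool_pos: [0.4596, 0.2139, 0.197]
orientation: [0.291, -3.124, 0.001]
force: [-0.3, 0.1, -1.1]
opening: 0.026
gripper_force: 59.9
t: 7.08
tool_pos: [0.4612, 0.2144, 0.1965]
orientation: [-0.292, 3.128, 0.0]
force: [0.2, -0.3, -2.3]
opening: 0.0257
gripper_force: 59.9
shift [-0.0006  0.0051 -0.0001] turn [ 0.      0.0003 -0.0005] t 7.08 pos [0.4612 0.2144 0.1965] F [ 0.17 -0.27 -2.29] open 0.0257 grip 59.9
```

View pics/b.png

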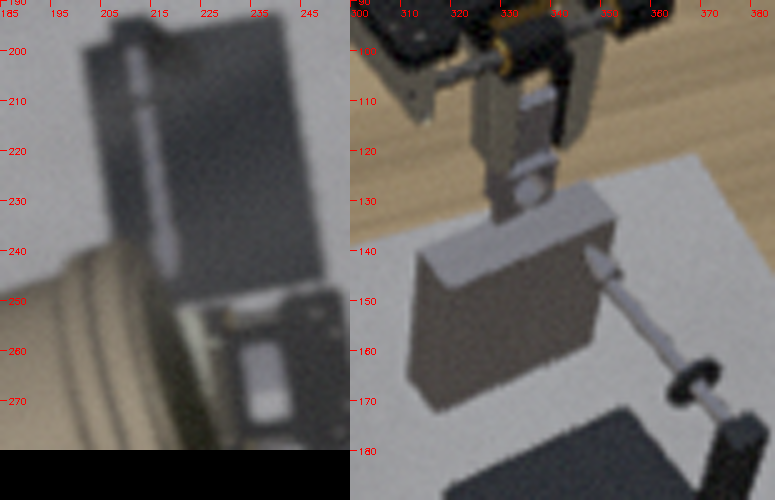

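The scene view shows the eye's back rim at about (335.6,128.4), the nose tip at (347.5,139.5), and the stop's back at (368.6,166.4). I take the camera bias from the eye, whose place the arm's kinematics give, and refit the hook.

Run:
```python
from fit import *
np.set_printoptions(precision=4,suppress=True)
yaw=np.radians(10.7);eye=np.array([.4612,.2144,.1965-.0185])
d=np.array([np.cos(yaw),np.sin(yaw),0])
pe=proj("scene",eye+.010*d); b=np.array([335.6,128.4])-pe[0]; print("bias",b)
# also pan: corners front (+x) face top: observed (348... )
o=eye-[0,0,.135]
for P,u in (((.02,-.05,.1),(319.8,147.6)),((.02,.05,.1),(353,133)),((.02,-.05,0),(317.4,172.4)),((.02,.05,0),(347.6,158.6)),((-.01,-.05,.1),(313.4,140)),((-.01,.05,.1),(347,125.6))):
    w=R.from_euler("z",yaw).apply(P)+o; print(np.array(u)-proj("scene",w)[0])
for bb in ((0,0),b):
  bb=np.array(bb);S="scene"
  ob=[(S,(-.087,0,.178),np.array((347.6,139.4))-bb),(S,(.004,0,.175),np.array((368.6,166.4))-bb),(S,(.038,0,.183),np.array((379,173.8))-bb),(S,(-.1,.06,.012),np.array((355,171.4))-bb),(S,(-.1,-.06,.012),np.array((319,188.5))-bb)]
  x,r=fit(ob,(.6,.24,.18));print(x,np.degrees(x[2]));print(r.T)
```

```text
bias [-0.2413  1.2531]
[0.5497 0.4285]
[-0.4918  0.4059]
[0.6225 0.0378]
[-0.8192  0.2623]
[0.4007 0.8761]
[0.091  0.6498]
[0.6019 0.2438 0.1991] 11.407413956316507
[[-0.5061  0.9366  0.2425  0.0994 -0.9387]
 [ 0.1969  0.3923  1.2883 -1.728  -1.4947]]
[0.5986 0.2459 0.1986] 11.380557991050372
[[-0.4665  0.9228  0.2065  0.0909 -0.8818]
 [ 0.2479  0.335   1.1805 -1.5509 -1.3956]]
```

```bash
python3 -m crank '[[[-1,-0.01,0.002,0,0,0,-0.001],[-1,-0.025,0.006,0,0,0,-0.001],[-1,-0.045,0.0066,0,0,0,-0.001],[-1,-0.065,0.0066,0,0,0,-0.001],[-1,-0.075,0.0066,0,0,0,-0.001]]]'
python3 -m crank '[[[-1,-0.004,0,0,0,0,0],[-1,-0.008,0,0,0,0,0],[-1,-0.012,0,0,0,0,0],[-1,-0.016,0,0,0,0,0],[-1,-0.02,0,0,0,0,0]]]'
python3 go.py .6 .2445 .1965 10.8
python3 - <<'E'
from plant import *
from crop import *
s=read_camera("scene")[:,:,::-1]
cv2.imwrite("pics/c.png",crop(s,315,100,70,85,7))
E
```

```text
t: 7.8
tool_pos: [0.498, 0.2246, 0.196]
orientation: [0.294, -3.128, 0.0]
force: [-0.4, -0.3, -1.3]
opening: 0.0256
gripper_force: 59.9
t: 8.43
tool_pos: [0.5072, 0.2264, 0.1962]
orientation: [-0.294, 3.128, -0.0]
force: [-0.8, 0.5, -3.0]
opening: 0.0254
gripper_force: 59.9
shift [-0.1891  0.0009 -0.0006] turn [-0.      0.0001 -0.0006] t 8.43 pos [0.5072 0.2264 0.1962] F [-0.81  0.47 -2.99] open 0.0254 grip 59.9
```

View pics/c.png

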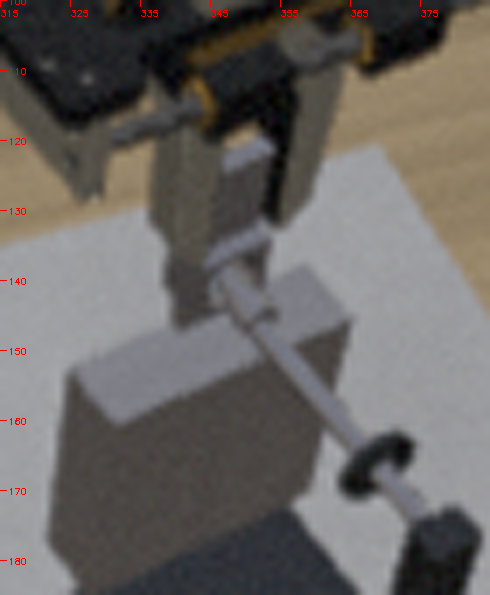

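```bash
for i in 1 2; do :; done
python3 -m crank '[[[-1,-0.003,0,0,0,0,0],[-1,-0.006,0,0,0,0,0],[-1,-0.009,0,0,0,0,0],[-1,-0.012,0,0,0,0,0],[-1,-0.015,0,0,0,0,0]]]' | grep -E "force|pos"
python3 -m crank '[[[-1,-0.003,0,0,0,0,0],[-1,-0.006,0,0,0,0,0],[-1,-0.009,0,0,0,0,0],[-1,-0.012,0,0,0,0,0],[-1,-0.015,0,0,0,0,0]]]' | grep -E "force|pos"
python3 go.py .6 .2445 .1965 10.8
```

```text
tool_pos: [0.5146, 0.2278, 0.1961]
force: [1.1, 1.0, -2.8]
gripper_force: 59.9
tool_pos: [0.522, 0.2292, 0.1962]
force: [-0.3, 0.4, -2.1]
gripper_force: 59.9
shift [-0.159   0.0009 -0.0007] turn [ 0.      0.     -0.0006] t 9.72 pos [0.522  0.2292 0.1962] F [-0.28  0.38 -2.08] open 0.0256 grip 59.9
```

```bash
python3 -m crank '[[[-1,-0.004,0,0,0,0,0],[-1,-0.008,0,0,0,0,0],[-1,-0.012,0,0,0,0,0],[-1,-0.016,0,0,0,0,0],[-1,-0.02,0,0,0,0,0]]]' | grep -E "force|pos"
python3 -m crank '[[[-1,-0.004,0,0,0,0,0],[-1,-0.008,0,0,0,0,0],[-1,-0.012,0,0,0,0,0],[-1,-0.016,0,0,0,0,0],[-1,-0.02,0,0,0,0,0]]]' | grep -E "force|pos"
python3 -m crank '[[[-1,-0.004,0,0,0,0,0],[-1,-0.008,0,0,0,0,0],[-1,-0.012,0,0,0,0,0],[-1,-0.016,0,0,0,0,0],[-1,-0.02,0,0,0,0,0]]]' | grep -E "force|pos"
python3 go.py .6 .2445 .1965 10.8
```

```text
tool_pos: [0.5318, 0.2311, 0.1961]
force: [0.0, 0.2, -1.3]
gripper_force: 59.9
tool_pos: [0.5416, 0.233, 0.1961]
force: [-0.3, -0.1, -2.6]
gripper_force: 59.9
tool_pos: [0.5515, 0.2348, 0.1961]
force: [-0.6, -0.5, -1.4]
gripper_force: 59.9
shift [-0.099   0.001  -0.0008] turn [-0.     -0.     -0.0006] t 11.6 pos [0.5515 0.2348 0.1961] F [-0.56 -0.52 -1.37] open 0.026 grip 59.9
```

```bash
python3 -m crank '[[[-1,-0.007,0,0,0,0,0],[-1,-0.016,0,0,0,0,0],[-1,-0.025,0,0,0,0,0],[-1,-0.034,0,0,0,0,0],[-1,-0.04,0,0,0,0,0]]]' | grep -E "force|pos"
python3 -m crank '[[[-1,-0.005,0,0,0,0,0],[-1,-0.01,0,0,0,0,0],[-1,-0.014,0,0,0,0,0],[-1,-0.018,0,0,0,0,0],[-1,-0.02,0,0,0,0,0]]]' | grep -E "force|pos"
python3 -m crank '[[[-1,-0.0006,0,0,0,0,0],[-1,-0.0012,0,0,0,0,0],[-1,-0.0018,0,0,0,0,0],[-1,-0.0024,0,0,0,0,0],[-1,-0.003,0,0,0,0,0]]]' | grep -E "force|pos"
python3 go.py .6 .2445 .1965 10.8
```

```text
tool_pos: [0.5713, 0.2386, 0.1961]
force: [0.1, 0.4, -2.4]
gripper_force: 59.9
tool_pos: [0.5809, 0.2404, 0.1962]
force: [0.2, 0.0, -2.6]
gripper_force: 59.9
tool_pos: [0.5823, 0.2407, 0.1962]
force: [0.1, 0.2, -1.6]
gripper_force: 59.9
shift [-0.0362  0.0009 -0.0007] turn [ 0.     -0.     -0.0006] t 13.47 pos [0.5823 0.2407 0.1962] F [ 0.06  0.18 -1.63] open 0.0258 grip 59.9
```

```bash
python3 -m crank '[[[-1,-0.0012,0,0,0,0,0],[-1,-0.0024,0,0,0,0,0],[-1,-0.0034,0,0,0,0,0],[-1,-0.0044,0,0,0,0,0],[-1,-0.005,0,0,0,0,0]]]' | grep -E "force|pos"
python3 -m crank '[[[-1,-0.0004,0,0,0,0,0],[-1,-0.0008,0,0,0,0,0],[-1,-0.0012,0,0,0,0,0],[-1,-0.0016,0,0,0,0,0],[-1,-0.002,0,0,0,0,0]]]' | grep -E "force|pos"
python3 -m crank '[[[-1,-0.0004,0,0,0,0,0],[-1,-0.0008,0,0,0,0,0],[-1,-0.0012,0,0,0,0,0],[-1,-0.0016,0,0,0,0,0],[-1,-0.002,0,0,0,0,0]]]' | grep -E "force|pos"
```

```text
tool_pos: [0.5848, 0.2412, 0.1961]
force: [0.7, -0.0, -2.3]
gripper_force: 59.9
tool_pos: [0.5857, 0.2413, 0.1961]
force: [0.2, 0.2, -2.4]
gripper_force: 59.9
tool_pos: [0.5867, 0.2415, 0.1961]
force: [0.3, -0.7, -2.2]
gripper_force: 59.9
```

```bash
python3 -m crank '[[[-1,-0.0004,0,0,0,0,0],[-1,-0.0008,0,0,0,0,0],[-1,-0.0012,0,0,0,0,0],[-1,-0.0016,0,0,0,0,0],[-1,-0.002,0,0,0,0,0]]]' | grep -E "force|pos"
```

```text
tool_pos: [0.5877, 0.2417, 0.1961]
force: [0.8, -0.0, -1.6]
gripper_force: 59.9
```

```bash
python3 -m crank '[[[-1,-0.0004,0,0,0,0,0],[-1,-0.0008,0,0,0,0,0],[-1,-0.0012,0,0,0,0,0],[-1,-0.0016,0,0,0,0,0],[-1,-0.002,0,0,0,0,0]]]' | grep -E "force|pos"
```

```text
tool_pos: [0.5887, 0.2419, 0.1962]
force: [-0.6, 0.4, -2.5]
gripper_force: 59.9
```

```bash
python3 -m crank '[[[-1,-0.0004,0,0,0,0,0],[-1,-0.0008,0,0,0,0,0],[-1,-0.0012,0,0,0,0,0],[-1,-0.0016,0,0,0,0,0],[-1,-0.002,0,0,0,0,0]]]' | grep -E "force|pos"
```

```text
tool_pos: [0.5897, 0.2421, 0.1961]
force: [-0.3, 0.1, -1.7]
gripper_force: 59.9
```

```bash
python3 -m crank '[[[-1,-0.0003,0,0,0,0,0],[-1,-0.0006,0,0,0,0,0],[-1,-0.0009,0,0,0,0,0],[-1,-0.0012,0,0,0,0,0],[-1,-0.0014,0,0,0,0,0]]]' | grep -E "force|pos"
```

```text
tool_pos: [0.5903, 0.2422, 0.1961]
force: [-0.4, 0.2, -1.6]
gripper_force: 59.9
```

```bash
python3 -m crank '[[[-1,-0.0004,0,0,0,0,0],[-1,-0.0008,0,0,0,0,0],[-1,-0.0012,0,0,0,0,0],[-1,-0.0016,0,0,0,0,0],[-1,-0.002,0,0,0,0,0]]]' | grep -E "force|pos"
```

```text
tool_pos: [0.5906, 0.2423, 0.1961]
force: [-6.9, -1.7, 2.0]
gripper_force: 59.9
```

```bash
python3 -m crank '[[[-1,-0.0004,0,0,0,0,0],[-1,-0.0008,0,0,0,0,0],[-1,-0.0012,0,0,0,0,0],[-1,-0.0016,0,0,0,0,0],[-1,-0.002,0,0,0,0,0]]]' | grep -E "force|pos"
```

```text
tool_pos: [0.5908, 0.2423, 0.1961]
force: [-11.0, -2.7, 3.5]
gripper_force: 59.9
```

```bash
python3 -m crank '[[[-1,-0.0002,0,0,0,0,0],[-1,-0.0003,0,0,0,0,0],[-1,-0.0003,0,0,0,0,0],[-1,-0.0003,0,0,0,0,0],[-1,-0.0003,0,0,0,0,0]]]'
python3 go.py .6 .2445 .1965 10.8
python3 - <<'E'
from plant import *
from crop import *
s=read_camera("scene")[:,:,::-1]
cv2.imwrite("pics/d.png",crop(s,325,110,75,85,7))
E
```

```text
t: 19.73
tool_pos: [0.5908, 0.2424, 0.1961]
orientation: [0.294, -3.124, 0.001]
force: [-9.9, -2.8, 4.0]
opening: 0.0255
gripper_force: 59.9
shift [-0.0189  0.0008 -0.0009] turn [-0.0001 -0.0023 -0.0005] t 19.73 pos [0.5908 0.2424 0.1961] F [-9.94 -2.77  3.98] open 0.0255 grip 59.9
```

View pics/d.png

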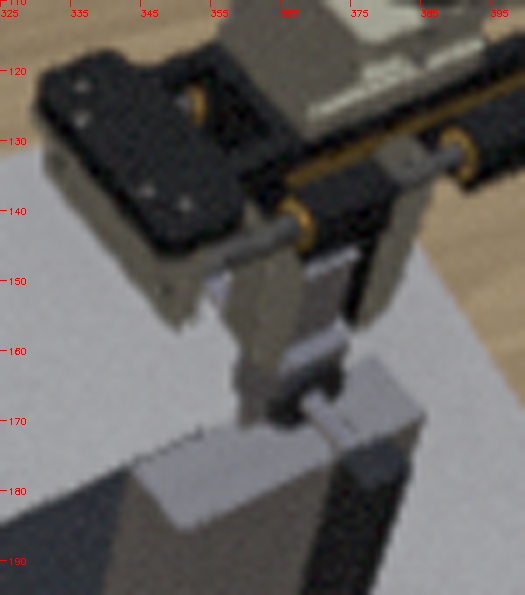

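```bash
python3 -m crank '[[[-1,-0.0003,0,0,0,0,0],[-1,-0.0006,0,0,0,0,0],[-1,-0.0009,0,0,0,0,0],[-1,-0.001,0,0,0,0,0],[-1,-0.001,0,0,0,0,0]]]' | grep force
python3 -m crank '[[[-1,0,0,0,0,0,0],[-1,0,0,0,0,0,0],[-1,0,0,0,0,0,0],[-1,0,0,0,0,0,0],[-1,0,0,0,0,0,0]]]' | grep force
```

```text
force: [-12.6, -3.4, 5.4]
gripper_force: 59.9
force: [-11.8, -3.2, 6.4]
gripper_force: 59.9
```

```bash
python3 -m crank '[[[-1,0.001,0,0,0,0,0],[-1,0.002,0,0,0,0,0],[-1,0.003,0,0,0,0,0],[-1,0.004,0,0,0,0,0],[-1,0.004,0,0,0,0,0]]]' | grep -E "force|pos"
python3 -m crank '[[[-1,0,0,0.002,0,0,0],[-1,0,0,0.005,0,0,0],[-1,0,0,0.008,0,0,0],[-1,0,0,0.01,0,0,0],[-1,0,0,0.012,0,0,0]]]' | grep -E "force|pos"
python3 go.py .6 .2445 .1965 10.8
```

```text
tool_pos: [0.5906, 0.2423, 0.1961]
force: [-5.4, -1.0, -0.6]
gripper_force: 59.9
tool_pos: [0.5906, 0.2423, 0.19]
force: [-6.3, -0.8, 1.5]
gripper_force: 59.9
shift [-0.0194  0.0009 -0.0129] turn [-0.     -0.0006 -0.0006] t 22.27 pos [0.5906 0.2423 0.19  ] F [-6.31 -0.78  1.49] open 0.0256 grip 59.9
```

```bash
python3 -m crank '[[[-1,0.0005,0,0,0,0,0],[-1,0.001,0,0,0,0,0],[-1,0.0015,0,0,0,0,0],[-1,0.0015,0,0.001,0,0,0],[-1,0.0015,0,0.002,0,0,0]]]' | grep -E "force|pos"
python3 -m crank '[[[-1,0,0,0.0005,0,0,0],[-1,0,0,0.001,0,0,0],[-1,0,0,0.0015,0,0,0],[-1,0,0,0.002,0,0,0],[-1,0,0,0.002,0,0,0]]]' | grep -E "force|pos"
```

```text
tool_pos: [0.5904, 0.2422, 0.1894]
force: [-3.0, -0.3, -0.1]
gripper_force: 59.9
tool_pos: [0.5904, 0.2422, 0.1881]
force: [0.6, 0.2, -2.0]
gripper_force: 59.9
```

```bash
python3 -m crank '[[[-1,0,0,0.0005,0,0,0],[-1,0,0,0.001,0,0,0],[-1,0,0,0.0015,0,0,0],[-1,0,0,0.002,0,0,0],[-1,0,0,0.002,0,0,0]]]' | grep -E "force|pos"
```

```text
tool_pos: [0.5904, 0.2422, 0.1878]
force: [-2.7, -2.2, 5.4]
gripper_force: 59.9
```

```bash
python3 -m crank '[[[-1,0,0,0.0005,0,0,0],[-1,0,0,0.001,0,0,0],[-1,0,0,0.0015,0,0,0],[-1,0,0,0.002,0,0,0],[-1,0,0,0.002,0,0,0]]]' | grep -E "force|pos"
```

```text
tool_pos: [0.5905, 0.2423, 0.1878]
force: [-5.9, -2.5, 9.3]
gripper_force: 59.9
```

```bash
python3 -m crank '[[[-1,0,0,-0.001,0,0,0],[-1,0,0,-0.0018,0,0,0],[-0.2,0,0,-0.0018,0,0,0],[0,0,0,-0.0018,0,0,0],[0.1,0,0,-0.0018,0,0,0]]]' | grep -E "force|pos|open"
python3 -m crank '[[[0.1,0,0,-0.02,0,0,0],[0.1,0,0,-0.06,0,0,0],[0.5,0,0,-0.12,0,0,0],[1,0,0,-0.2,0,0,0],[1,0,0,-0.25,0,0,0]]]'
python3 go.py .487 -.010 .24 10.1
python3 - <<'E'
from plant import *
from crop import *
s=read_camera("scene")[:,:,::-1];t=read_camera("top")[:,:,::-1]
cv2.imwrite("pics/e.png",grid([[crop(s,325,130,75,85,6),crop(t,190,170,58,85,6)]]))
E
```

```text
tool_pos: [0.5902, 0.2422, 0.1866]
force: [0.1, -0.1, 0.7]
opening: 0.0493
gripper_force: 0.0
t: 26.02
tool_pos: [0.591, 0.2425, 0.3168]
orientation: [-0.294, 3.123, 0.002]
force: [0.4, 0.7, -0.0]
opening: 0.0767
gripper_force: 0.0
shift [ 0.2993 -0.4574  0.1519] turn [0.0004 0.003  0.0072] t 26.02 pos [0.591  0.2425 0.3168] F [ 0.4   0.67 -0.03] open 0.0767 grip 0.0
```

View pics/e.png

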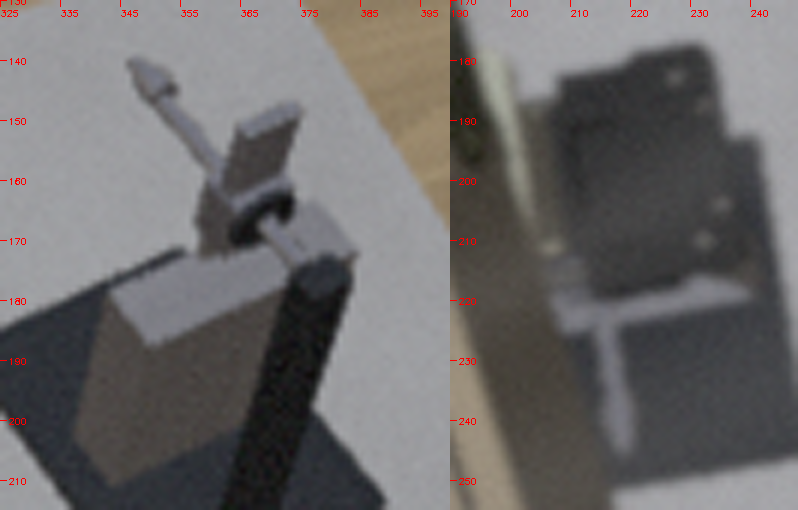

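The large one hangs upright: its block is flush against the stop at scene (368,166), the handle is vertical and the tab is free. Now the medium.

```bash
python3 -m crank '[[[1,0.05,-0.07,0,0,0,0],[1,0.11,-0.17,0,0,0,0],[1,0.17,-0.27,0.04,0,0,0.007],[1,0.23,-0.36,0.1,0,0,0.007],[1,0.3,-0.457,0.15,0,0,0.007]]]' | grep -E "force|pos|open"
python3 -m crank '[[[1,0,0,0.02,0,0,0],[1,0,0,0.04,0,0,0],[1,0,0,0.04,0,0,0],[1,0,0,0.04,0,0,0],[1,0,0,0.04,0,0,0]]]' | grep -E "force|pos|open"
python3 go.py .487 -.010 .138 10.1
```

```text
tool_pos: [0.485, -0.0097, 0.2363]
force: [0.9, -1.4, -0.5]
opening: 0.0931
gripper_force: 0.0
tool_pos: [0.487, -0.0077, 0.2186]
force: [-1.3, -0.3, -0.9]
opening: 0.0932
gripper_force: 0.0
shift [ 0.0009 -0.0045  0.1612] turn [-0.0002  0.0006  0.001 ] t 27.38 pos [ 0.487  -0.0077  0.2186] F [-1.27 -0.31 -0.93] open 0.0932 grip 0.0
```

```bash
python3 -m crank '[[[0.2,0.001,-0.0045,0.03,0,0,0],[0.1,0.001,-0.0045,0.07,0,0,0],[0,0.001,-0.0045,0.11,0,0,0],[0,0.001,-0.0045,0.15,0,0,0],[0,0.001,-0.0045,0.161,0,0,0]]]' | grep -E "force|pos|open"
python3 -m crank '[[[-0.2,0,0,0,0,0,0],[-1,0,0,0,0,0,0],[-1,0,0,0,0,0,0],[-1,0,0,0,0,0,0],[-1,0,0,0,0,0,0]]]' 60| grep -E "force|pos|open"
python3 go.py .487 -.010 .138 10.1
```

```text
tool_pos: [0.4848, -0.0105, 0.1351]
force: [1.3, 0.8, -0.4]
opening: 0.0489
gripper_force: 0.0
tool_pos: [0.4869, -0.0108, 0.1383]
force: [-0.2, -0.2, 6.7]
opening: 0.0251
gripper_force: 60.0
shift [-0.0005  0.0015  0.0006] turn [-0.0003  0.0009  0.0001] t 28.62 pos [ 0.4869 -0.0108  0.1383] F [-0.25 -0.18  6.67] open 0.0251 grip 60.0
```

```bash
python3 -m crank '[[[-1,0,0,-0.03,0,0,0],[-1,0,0,-0.09,0,0,0],[-1,0.01,0.06,-0.116,0,0,0],[-1,0.02,0.14,-0.116,0,0,-0.004],[-1,0.03,0.22,-0.116,0,0,-0.008]]]' | grep -E "force|pos|open"
python3 go.py .4727 .2198 .1963 10.8
```

```text
tool_pos: [0.4517, 0.0959, 0.1961]
force: [0.6, -0.1, -2.4]
opening: 0.0253
gripper_force: 60.0
shift [-0.0877  0.2355 -0.0004] turn [0.0001 0.0001 0.    ] t 29.25 pos [0.4517 0.0959 0.1961] F [ 0.6  -0.15 -2.43] open 0.0253 grip 60.0
```

```bash
python3 -m crank '[[[-1,-0.03,0.08,0,0,0,0],[-1,-0.06,0.16,0,0,0,0],[-1,-0.08,0.22,0,0,0,0],[-1,-0.088,0.2355,0,0,0,0],[-1,-0.088,0.2355,0,0,0,0]]]' | grep -E "force|pos|open"
python3 -m crank '[[[-1,-0.01,0,0,0,0,0],[-1,-0.02,0,0,0,0,0],[-1,-0.025,0,0,0,0,0],[-1,-0.03,0,0,0,0,0],[-1,-0.03,0,0,0,0,0]]]' | grep -E "force|pos|open"
python3 go.py .5710 .2386 .1963 10.8
```

```text
tool_pos: [0.4731, 0.2189, 0.1954]
force: [-0.3, -0.5, -2.3]
opening: 0.0253
gripper_force: 60.0
tool_pos: [0.4881, 0.2217, 0.1954]
force: [-0.0, -0.6, -2.2]
opening: 0.0254
gripper_force: 60.0
shift [-0.1691  0.0021 -0.0018] turn [-0.     -0.0001  0.0003] t 30.5 pos [0.4881 0.2217 0.1954] F [-0.03 -0.56 -2.19] open 0.0254 grip 60.0
```

```bash
python3 -m crank '[[[-1,-0.005,0.002,-0.0015,0,0,0],[-1,-0.01,0.002,-0.0015,0,0,0],[-1,-0.015,0.002,-0.0015,0,0,0],[-1,-0.02,0.002,-0.0015,0,0,0],[-1,-0.025,0.002,-0.0015,0,0,0]]]' | grep -E "force|pos"
python3 -m crank '[[[-1,-0.004,0,0,0,0,0],[-1,-0.008,0,0,0,0,0],[-1,-0.012,0,0,0,0,0],[-1,-0.016,0,0,0,0,0],[-1,-0.02,0,0,0,0,0]]]' | grep -E "force|pos"
python3 -m crank '[[[-1,-0.004,0,0,0,0,0],[-1,-0.008,0,0,0,0,0],[-1,-0.012,0,0,0,0,0],[-1,-0.016,0,0,0,0,0],[-1,-0.02,0,0,0,0,0]]]' | grep -E "force|pos"
python3 go.py .5710 .2386 .1963 10.8
```

```text
tool_pos: [0.5003, 0.2251, 0.1961]
force: [0.1, -0.5, -2.1]
gripper_force: 60.0
tool_pos: [0.5101, 0.227, 0.1962]
force: [0.1, -0.0, -2.6]
gripper_force: 60.0
tool_pos: [0.5199, 0.2289, 0.1962]
force: [0.3, -0.3, -2.4]
gripper_force: 60.0
shift [-1.041e-01 -1.000e-04 -2.000e-04] turn [0.     0.     0.0004] t 32.38 pos [0.5199 0.2289 0.1962] F [ 0.3  -0.33 -2.41] open 0.0256 grip 60.0
```

```bash
python3 -m crank '[[[-1,-0.005,0,0,0,0,0],[-1,-0.01,0,0,0,0,0],[-1,-0.015,0,0,0,0,0],[-1,-0.02,0,0,0,0,0],[-1,-0.025,0,0,0,0,0]]]' | grep -E "force|pos"
python3 -m crank '[[[-1,-0.005,0,0,0,0,0],[-1,-0.01,0,0,0,0,0],[-1,-0.015,0,0,0,0,0],[-1,-0.02,0,0,0,0,0],[-1,-0.025,0,0,0,0,0]]]' | grep -E "force|pos"
python3 -m crank '[[[-1,-0.007,0,0,0,0,0],[-1,-0.015,0,0,0,0,0],[-1,-0.023,0,0,0,0,0],[-1,-0.03,0,0,0,0,0],[-1,-0.034,0,0,0,0,0]]]' | grep -E "force|pos"
python3 -m crank '[[[-1,-0.002,0,0,0,0,0],[-1,-0.004,0,0,0,0,0],[-1,-0.006,0,0,0,0,0],[-1,-0.008,0,0,0,0,0],[-1,-0.009,0,0,0,0,0]]]' | grep -E "force|pos"
python3 go.py .5710 .2386 .1963 10.8
```

```text
tool_pos: [0.5322, 0.2313, 0.1962]
force: [-0.2, -0.8, -3.1]
gripper_force: 60.0
tool_pos: [0.5444, 0.2336, 0.1962]
force: [-0.4, -0.3, -2.6]
gripper_force: 60.0
tool_pos: [0.5612, 0.2368, 0.1961]
force: [-0.1, 1.1, -3.4]
gripper_force: 60.0
tool_pos: [0.5655, 0.2376, 0.1962]
force: [-0.2, -0.1, -2.4]
gripper_force: 60.0
shift [-0.0113 -0.0002 -0.0002] turn [0.     0.     0.0004] t 34.88 pos [0.5655 0.2376 0.1962] F [-0.24 -0.06 -2.4 ] open 0.0256 grip 60.0
```

```bash
python3 -m crank '[[[-1,-0.0008,0,0,0,0,0],[-1,-0.0016,0,0,0,0,0],[-1,-0.0024,0,0,0,0,0],[-1,-0.0032,0,0,0,0,0],[-1,-0.004,0,0,0,0,0]]]' | grep -E "force|pos"
```

```text
tool_pos: [0.5674, 0.238, 0.1962]
force: [0.3, -0.2, -2.4]
gripper_force: 60.0
```

```bash
python3 -m crank '[[[-1,-0.0005,0,0,0,0,0],[-1,-0.001,0,0,0,0,0],[-1,-0.0015,0,0,0,0,0],[-1,-0.002,0,0,0,0,0],[-1,-0.0025,0,0,0,0,0]]]' | grep -E "force|pos"
```

```text
tool_pos: [0.5686, 0.2382, 0.1962]
force: [-0.1, 0.4, -2.8]
gripper_force: 60.0
```

```bash
python3 -m crank '[[[-1,-0.0005,0,0,0,0,0],[-1,-0.001,0,0,0,0,0],[-1,-0.0015,0,0,0,0,0],[-1,-0.002,0,0,0,0,0],[-1,-0.0024,0,0,0,0,0]]]' | grep -E "force|pos"
```

```text
tool_pos: [0.5698, 0.2384, 0.1962]
force: [-0.5, 1.1, -2.1]
gripper_force: 60.0
```

```bash
python3 -m crank '[[[-1,-0.0004,0,0,0,0,0],[-1,-0.0008,0,0,0,0,0],[-1,-0.0012,0,0,0,0,0],[-1,-0.0016,0,0,0,0,0],[-1,-0.002,0,0,0,0,0]]]' | grep -E "force|pos"
```

```text
tool_pos: [0.5708, 0.2386, 0.1962]
force: [0.7, -0.4, -1.3]
gripper_force: 60.0
```

```bash
python3 -m crank '[[[-1,-0.0004,0,0,0,0,0],[-1,-0.0008,0,0,0,0,0],[-1,-0.0012,0,0,0,0,0],[-1,-0.0016,0,0,0,0,0],[-1,-0.002,0,0,0,0,0]]]' | grep -E "force|pos"
```

```text
tool_pos: [0.5718, 0.2388, 0.1962]
force: [0.9, -1.0, -2.6]
gripper_force: 60.0
```

```bash
python3 -m crank '[[[-1,-0.0004,0,0,0,0,0],[-1,-0.0008,0,0,0,0,0],[-1,-0.0012,0,0,0,0,0],[-1,-0.0016,0,0,0,0,0],[-1,-0.0016,0,0,0,0,0]]]' | grep -E "force|pos"
```

```text
tool_pos: [0.5724, 0.2389, 0.1961]
force: [-0.2, -0.7, -2.5]
gripper_force: 60.0
```

```bash
python3 -m crank '[[[-1,-0.0004,0,0,0,0,0],[-1,-0.0008,0,0,0,0,0],[-1,-0.0012,0,0,0,0,0],[-1,-0.0016,0,0,0,0,0],[-1,-0.002,0,0,0,0,0]]]' | grep -E "force|pos"
```

```text
tool_pos: [0.5728, 0.2391, 0.196]
force: [-7.2, -2.0, 0.4]
gripper_force: 60.0
```

```bash
python3 -m crank '[[[-1,-0.0004,0,0,0,0,0],[-1,-0.0008,0,0,0,0,0],[-1,-0.0012,0,0,0,0,0],[-1,-0.0012,0,0,0,0,0],[-1,-0.0012,0,0,0,0,0]]]' | grep -E "force|pos"
```

```text
tool_pos: [0.5729, 0.2391, 0.196]
force: [-9.4, -1.7, 1.4]
gripper_force: 60.0
```

```bash
python3 -m crank '[[[-1,-0.0004,0,0,0,0,0],[-1,-0.0008,0,0,0,0,0],[-1,-0.0012,0,0,0,0,0],[-1,-0.0014,0,0,0,0,0],[-1,-0.0014,0,0,0,0,0]]]' | grep -E "force|pos"
```

```text
tool_pos: [0.573, 0.2392, 0.196]
force: [-11.2, -2.5, 2.7]
gripper_force: 60.0
```

```bash
python3 -m crank '[[[-1,0,0,0,0,0,0],[-1,0,0,0,0,0,0],[-1,0,0,0,0,0,0],[-1,0,0,0,0,0,0],[-1,0,0,0,0,0,0]]]' | grep -E "t:|force|pos"
```

```text
t: 41.12
tool_pos: [0.573, 0.2391, 0.196]
force: [-11.5, -3.0, 2.8]
gripper_force: 60.0
```

```bash
python3 -m crank '[[[-1,0.0016,0,0,0,0,0],[-1,0.0032,0,0,0,0,0],[-1,0.0048,0,0,0,0,0],[-1,0.0048,0,0.003,0,0,0],[-1,0.0048,0,0.006,0,0,0]]]' | grep -E "force|pos"
python3 -m crank '[[[-1,0,0,0.003,0,0,0],[-1,0,0,0.005,0,0,0],[-1,0,0,0.007,0,0,0],[-1,0,0,0.0085,0,0,0],[-1,0,0,0.0085,0,0,0]]]' | grep -E "force|pos"
```

```text
tool_pos: [0.5726, 0.239, 0.1932]
force: [-2.4, 0.0, -1.8]
gripper_force: 60.0
tool_pos: [0.5725, 0.2389, 0.1888]
force: [-1.1, -0.9, -3.0]
gripper_force: 60.0
```

```bash
python3 -m crank '[[[-1,0,0,0.0005,0,0,0],[-1,0,0,0.001,0,0,0],[-1,0,0,0.0015,0,0,0],[-1,0,0,0.002,0,0,0],[-1,0,0,0.0022,0,0,0]]]' | grep -E "force|pos"
```

```text
tool_pos: [0.5726, 0.239, 0.1885]
force: [-3.4, -1.1, 4.1]
gripper_force: 60.0
```

```bash
python3 -m crank '[[[-1,0.0004,0,-0.0008,0,0,0],[-0.2,0.0004,0,-0.0008,0,0,0],[0,0.0004,0,-0.0008,0,0,0],[0.1,0.0004,0,-0.0008,0,0,0],[0.1,0.0004,0,-0.0008,0,0,0]]]' | grep -E "force|pos|open"
python3 -m crank '[[[0.1,0,0,-0.03,0,0,0],[0.1,0,0,-0.09,0,0,0],[0.1,0,-0.02,-0.15,0,0,0],[0.1,0,-0.1,-0.17,0,0,0],[0.1,0,-0.2,-0.17,0,0,0]]]' | grep -E "force|pos|open"
python3 go.py .521 -.32 .2 11.8
```

```text
tool_pos: [0.5723, 0.2389, 0.1882]
force: [0.6, -0.0, 1.0]
opening: 0.0509
gripper_force: 0.0
tool_pos: [0.592, 0.1406, 0.2765]
force: [0.5, -0.7, 0.1]
opening: 0.051
gripper_force: 0.0
shift [ 0.3151 -0.8775  0.1516] turn [-0.0001  0.0028 -0.0094] t 44.25 pos [0.592  0.1406 0.2765] F [ 0.47 -0.73  0.14] open 0.051 grip 0.0
```

```bash
python3 -m crank '[[[0.1,0.04,-0.11,0,0,0,0],[0.1,0.08,-0.22,0,0,0,0],[0.1,0.12,-0.33,0,0,0,0],[0.1,0.16,-0.44,0.02,0,0,-0.009],[0.1,0.2,-0.55,0.05,0,0,-0.009]]]' | grep -E "force|pos|open"
python3 -m crank '[[[0.1,0.04,-0.11,0.03,0,0,0],[0.1,0.08,-0.22,0.06,0,0,0],[0.1,0.11,-0.31,0.1,0,0,0],[0.1,0.115,-0.327,0.1,0,0,0],[0.1,0.115,-0.327,0.1,0,0,0]]]' | grep -E "force|pos|open"
python3 go.py .521 -.32 .1235 11.8
python3 - <<'E'
from plant import *
from crop import *
s=read_camera("scene")[:,:,::-1]
cv2.imwrite("pics/f.png",grid([[crop(s,80,165,75,95,5),crop(s,325,130,72,95,5)]]))
E
```

```text
tool_pos: [0.5447, -0.1503, 0.2502]
force: [0.7, 0.1, 0.4]
opening: 0.0512
gripper_force: 0.0
tool_pos: [0.5215, -0.3202, 0.1993]
force: [-0.0, 0.8, -0.1]
opening: 0.0509
gripper_force: 0.0
shift [0.001  0.0007 0.1516] turn [-0.0002  0.0006 -0.0024] t 45.5 pos [ 0.5215 -0.3202  0.1993] F [-0.03  0.77 -0.1 ] open 0.0509 grip 0.0
```

View pics/f.png

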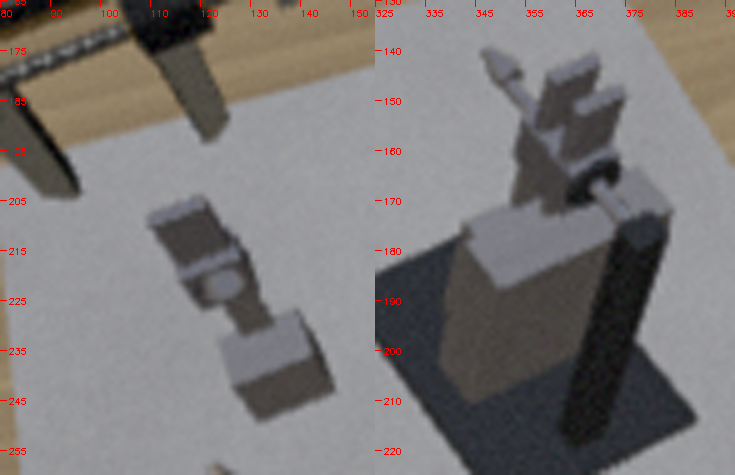

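Large and medium hang nested on the right. On the left the fingers are over the small one, lowest tip corners at about (95,204) and (121,198), tab top at (115,207). I check this against the projection.

Run:
```python
from fit import *
y=np.radians(11.8);d=np.array([np.cos(y),np.sin(y),0]);n=np.array([-d[1],d[0],0])
T=np.array([.5215,-.3202,.1993])
for k in(-1,1): print(proj("scene",T+n*k*.0255+d*.0075),proj("scene",T+n*k*.0325+d*.0075))
o=np.array([.521,-.32,0])
for P in((0,0,.155),(.004,-.013,.155),(.004,.013,.155),(-.004,-.013,.155),(-.004,.013,.155)):
    print(P,proj("scene",o+P[0]*d+P[1]*n+[0,0,P[2]]))
```

```text
[[ 95.69609629 202.64369055]] [[ 92.32988615 204.04738953]]
[[119.78387558 192.59916281]] [[123.03119473 191.245041  ]]
(0, 0, 0.155) [[114.63865767 206.30536797]]
(0.004, -0.013, 0.155) [[109.31234654 210.13308079]]
(0.004, 0.013, 0.155) [[120.98269217 205.16562918]]
(-0.004, -0.013, 0.155) [[108.27342548 207.44891504]]
(-0.004, 0.013, 0.155) [[119.90130864 202.52340404]]
```

```bash
python3 -m crank '[[[0.1,0.001,0,0.05,0,0,0],[0.1,0.001,0,0.1,0,0,0],[0.1,0.001,0,0.14,0,0,0],[0.1,0.001,0,0.15,0,0,0],[-0.2,0.001,0,0.15,0,0,0]]]' | grep -E "force|pos|open"
python3 -m crank '[[[-1,0,0,0,0,0,0],[-1,0,0,0,0,0,0],[-1,0,0,0,0,0,0],[-1,0,0,0,0,0,0],[-1,0,0,-0.02,0,0,0]]]' 60| grep -E "force|pos|open"
python3 go.py .521 -.32 .1235 11.8
```

```text
tool_pos: [0.5211, -0.3197, 0.1237]
force: [0.3, 0.5, 0.6]
opening: 0.0451
gripper_force: 0.0
tool_pos: [0.5199, -0.3195, 0.1324]
force: [-0.7, -0.0, -1.0]
opening: 0.0254
gripper_force: 60.0
shift [-0.002  -0.0014  0.0178] turn [ 0.0011 -0.001  -0.0018] t 46.8 pos [ 0.5199 -0.3195  0.1324] F [-0.66 -0.03 -1.04] open 0.0254 grip 60.0
```

```bash
python3 -m crank '[[[-1,0,0.02,-0.06,0,0,0],[-1,0.02,0.1,-0.115,0,0,0],[-1,0.04,0.21,-0.126,0,0,0.005],[-1,0.05,0.32,-0.126,0,0,0.01],[-1,0.05,0.43,-0.126,0,0,0.01]]]' | grep -E "force|pos|open"
python3 go.py .4777 .2207 .1965 10.8
```

```text
tool_pos: [0.4519, -0.1131, 0.1965]
force: [1.1, 0.2, -1.1]
opening: 0.0253
gripper_force: 60.0
shift [-1.746e-01  6.465e-01  1.000e-04] turn [-0.      0.0002 -0.0012] t 47.42 pos [ 0.4519 -0.1131  0.1965] F [ 1.09  0.19 -1.1 ] open 0.0253 grip 60.0
```

```bash
python3 -m crank '[[[-1,-0.02,0.11,0,0,0,0],[-1,-0.05,0.22,0,0,0,0],[-1,-0.09,0.33,0,0,0,0],[-1,-0.12,0.44,0,0,0,0],[-1,-0.14,0.54,0,0,0,0]]]' | grep -E "force|pos|open"
python3 -m crank '[[[-1,-0.02,0.06,0,0,0,0],[-1,-0.03,0.1,0,0,0,0],[-1,-0.034,0.1065,0,0,0,0],[-1,-0.034,0.1065,0,0,0,0],[-1,-0.034,0.1065,0,0,0,0]]]' | grep -E "force|pos|open"
python3 go.py .5522 .2350 .1965 10.8
```

```text
tool_pos: [0.471, 0.1658, 0.1965]
force: [-0.2, 0.0, -0.7]
opening: 0.0254
gripper_force: 60.0
tool_pos: [0.4782, 0.2182, 0.1962]
force: [0.2, -0.6, -1.8]
opening: 0.0258
gripper_force: 60.0
shift [-0.1517  0.0057 -0.0006] turn [-0.0002 -0.0001 -0.0015] t 48.67 pos [0.4782 0.2182 0.1962] F [ 0.16 -0.6  -1.75] open 0.0258 grip 60.0
```

```bash
python3 -m crank '[[[-1,0,0.003,-0.0005,0,0,-0.001],[-1,-0.01,0.0055,-0.0005,0,0,-0.001],[-1,-0.02,0.0055,-0.0005,0,0,-0.001],[-1,-0.03,0.0055,-0.0005,0,0,-0.001],[-1,-0.04,0.0055,-0.0005,0,0,-0.001]]]' | grep -E "force|pos"
python3 -m crank '[[[-1,-0.005,0,0,0,0,0],[-1,-0.01,0,0,0,0,0],[-1,-0.015,0,0,0,0,0],[-1,-0.02,0,0,0,0,0],[-1,-0.025,0,0,0,0,0]]]' | grep -E "force|pos"
python3 go.py .5522 .2350 .1965 10.8
```

```text
tool_pos: [0.4975, 0.2258, 0.1964]
force: [-0.5, -0.7, -1.0]
gripper_force: 60.0
tool_pos: [0.5096, 0.2281, 0.1965]
force: [0.1, -0.6, -1.5]
gripper_force: 60.0
shift [-0.0863 -0.0025  0.    ] turn [0.     0.     0.0004] t 49.92 pos [0.5096 0.2281 0.1965] F [ 0.06 -0.63 -1.47] open 0.0254 grip 60.0
```

Slightly over in y; take back 1 mm and go on.

```bash
python3 -m crank '[[[-1,-0.004,-0.0015,0,0,0,0],[-1,-0.009,-0.0024,0,0,0,0],[-1,-0.014,-0.0024,0,0,0,0],[-1,-0.019,-0.0024,0,0,0,0],[-1,-0.024,-0.0024,0,0,0,0]]]' | grep -E "force|pos"
python3 -m crank '[[[-1,-0.005,0,0,0,0,0],[-1,-0.01,0,0,0,0,0],[-1,-0.015,0,0,0,0,0],[-1,-0.02,0,0,0,0,0],[-1,-0.024,0,0,0,0,0]]]' | grep -E "force|pos"
python3 -m crank '[[[-1,-0.005,0,0,0,0,0],[-1,-0.01,0,0,0,0,0],[-1,-0.015,0,0,0,0,0],[-1,-0.02,0,0,0,0,0],[-1,-0.024,0,0,0,0,0]]]' | grep -E "force|pos"
python3 go.py .5522 .2350 .1965 10.8
```

```text
tool_pos: [0.5216, 0.2292, 0.1965]
force: [0.1, 0.2, -1.2]
gripper_force: 60.0
tool_pos: [0.5334, 0.2314, 0.1965]
force: [-0.3, -0.5, -0.9]
gripper_force: 60.0
tool_pos: [0.5452, 0.2336, 0.1965]
force: [-0.5, -1.4, -1.2]
gripper_force: 60.0
shift [-0.0143  0.0001 -0.0001] turn [-0.0001 -0.      0.0004] t 51.8 pos [0.5452 0.2336 0.1965] F [-0.52 -1.44 -1.23] open 0.0255 grip 60.0
```

```bash
python3 -m crank '[[[-1,-0.0015,0,0,0,0,0],[-1,-0.003,0,0,0,0,0],[-1,-0.004,0,0,0,0,0],[-1,-0.005,0,0,0,0,0],[-1,-0.006,0,0,0,0,0]]]' | grep -E "force|pos"
```

```text
tool_pos: [0.548, 0.2343, 0.1965]
force: [-0.0, 0.3, -0.7]
gripper_force: 60.0
```

```bash
python3 -m crank '[[[-1,-0.0005,0,0,0,0,0],[-1,-0.001,0,0,0,0,0],[-1,-0.0015,0,0,0,0,0],[-1,-0.002,0,0,0,0,0],[-1,-0.0025,0,0,0,0,0]]]' | grep -E "force|pos"
```

```text
tool_pos: [0.5492, 0.2345, 0.1964]
force: [-0.2, -0.2, -0.7]
gripper_force: 60.0
```

```bash
python3 -m crank '[[[-1,-0.0005,0,0,0,0,0],[-1,-0.001,0,0,0,0,0],[-1,-0.0015,0,0,0,0,0],[-1,-0.002,0,0,0,0,0],[-1,-0.0022,0,0,0,0,0]]]' | grep -E "force|pos"
```

```text
tool_pos: [0.5502, 0.2347, 0.1965]
force: [-0.7, -0.3, -0.3]
gripper_force: 60.0
```

```bash
python3 -m crank '[[[-1,-0.0005,0,0,0,0,0],[-1,-0.001,0,0,0,0,0],[-1,-0.0015,0,0,0,0,0],[-1,-0.002,0,0,0,0,0],[-1,-0.0022,0,0,0,0,0]]]' | grep -E "force|pos"
```

```text
tool_pos: [0.5509, 0.2348, 0.1963]
force: [-5.4, 0.6, 0.8]
gripper_force: 60.0
```

```bash
python3 -m crank '[[[-1,-0.0004,0,0,0,0,0],[-1,-0.0008,0,0,0,0,0],[-1,-0.0012,0,0,0,0,0],[-1,-0.0016,0,0,0,0,0],[-1,-0.002,0,0,0,0,0]]]' | grep -E "force|pos"
```

```text
tool_pos: [0.5511, 0.2349, 0.1962]
force: [-8.4, -2.3, 2.7]
gripper_force: 60.0
```

```bash
python3 -m crank '[[[-1,-0.0004,0,0,0,0,0],[-1,-0.0006,0,0,0,0,0],[-1,-0.0006,0,0,0,0,0],[-1,-0.0006,0,0,0,0,0],[-1,-0.0006,0,0,0,0,0]]]' | grep -E "force|pos"
```

```text
tool_pos: [0.5511, 0.2349, 0.1961]
force: [-9.7, -2.1, 2.7]
gripper_force: 60.0
```

```bash
python3 -m crank '[[[-1,-0.0004,0,0,0,0,0],[-1,-0.0008,0,0,0,0,0],[-1,-0.0012,0,0,0,0,0],[-1,-0.0014,0,0,0,0,0],[-1,-0.0014,0,0,0,0,0]]]' | grep -E "force|pos"
```

```text
tool_pos: [0.5513, 0.2349, 0.196]
force: [-12.2, -1.8, 3.3]
gripper_force: 60.0
```

```bash
python3 -m crank '[[[-1,0,0,0,0,0,0],[-1,0,0,0,0,0,0],[-1,0,0,0,0,0,0],[-1,0,0,0,0,0,0],[-1,0,0,0,0,0,0]]]' | grep -E "t:|force|pos"
```

```text
t: 56.8
tool_pos: [0.5513, 0.2349, 0.196]
force: [-13.0, -2.2, 4.5]
gripper_force: 60.0
```

Pressed at about 12.5 N. Ease off and lower.

```bash
python3 -m crank '[[[-1,0.0016,0,0,0,0,0],[-1,0.0032,0,0,0,0,0],[-1,0.0048,0,0,0,0,0],[-1,0.0048,0,0.003,0,0,0],[-1,0.0048,0,0.006,0,0,0]]]' | grep -E "force|pos"
python3 -m crank '[[[-1,0,0,0.003,0,0,0],[-1,0,0,0.005,0,0,0],[-1,0,0,0.007,0,0,0],[-1,0,0,0.0085,0,0,0],[-1,0,0,0.0085,0,0,0]]]' | grep -E "force|pos"
```

```text
tool_pos: [0.5508, 0.2348, 0.1936]
force: [-5.4, -0.2, 1.5]
gripper_force: 60.0
tool_pos: [0.5508, 0.2348, 0.1895]
force: [-5.0, -1.8, 3.2]
gripper_force: 60.0
```

```bash
python3 -m crank '[[[-1,0,0,0.0005,0,0,0],[-1,0,0,0.001,0,0,0],[-1,0,0,0.0015,0,0,0],[-1,0,0,0.002,0,0,0],[-1,0,0,0.0022,0,0,0]]]' | grep -E "force|pos"
```

```text
tool_pos: [0.5509, 0.2348, 0.1893]
force: [-8.9, -2.4, 8.3]
gripper_force: 60.0
```

```bash
python3 -m crank '[[[-1,0.0008,0,-0.0008,0,0,0],[-1,0.0014,0,-0.0012,0,0,0],[-1,0.002,0,-0.0012,0,0,0],[-1,0.002,0,-0.0012,0,0,0],[-1,0.002,0,-0.0012,0,0,0]]]' | grep -E "force|pos"
```

```text
tool_pos: [0.5506, 0.2347, 0.1893]
force: [-1.1, -0.3, 5.4]
gripper_force: 60.0
```

```bash
python3 -m crank '[[[-1,0.0004,0,0.0002,0,0,0],[-0.2,0.0004,0,0.0002,0,0,0],[0,0.0004,0,0.0002,0,0,0],[0.1,0.0004,0,0.0002,0,0,0],[0.1,0.0004,0,0.0002,0,0,0]]]' | grep -E "force|pos|open"
python3 -m crank '[[[0.1,0,0,-0.01,0,0,0],[0.1,0,0,-0.04,0,0,0],[0.1,0,0,-0.1,0,0,0],[0.1,0,-0.03,-0.16,0,0,0],[0.1,0,-0.14,-0.18,0,0,0]]]' | grep -E "force|pos|open"
python3 -m crank '[[[0.1,0.04,-0.08,0,0,0,0],[0.1,0.1,-0.18,0,0,0,0],[0.1,0.12,-0.2,0,0,0,0],[0.1,0.12,-0.2,0,0,0,0],[0.1,0.12,-0.2,0,0,0,0]]]'
python3 - <<'E'
from plant import *
from crop import *
import time
s=read_camera("scene")[:,:,::-1];t=read_camera("top")[:,:,::-1]
cv2.imwrite("pics/g.png",grid([[crop(s,325,120,72,100,5),crop(t,195,180,65,80,5)]]))
f=cv2.imread("pics/sb.png");print(read_state()["t"])
E
```

```text
tool_pos: [0.5497, 0.2345, 0.1884]
force: [0.1, -0.5, -0.3]
opening: 0.0509
gripper_force: 0.0
tool_pos: [0.5639, 0.1674, 0.2829]
force: [1.1, -0.4, -0.3]
opening: 0.0514
gripper_force: 0.0
t: 61.18
tool_pos: [0.5233, 0.0574, 0.2792]
orientation: [-0.298, 3.127, 0.001]
force: [-0.0, 0.5, -0.3]
opening: 0.0513
gripper_force: 0.0
61.275
```

Run:
```python
from plant import *
from fit import *
import cv2
a=read_camera("scene").astype(int)
for i in range(6): b=read_camera("scene").astype(int)
print("motion",abs(a-b)[125:225,325:400].mean(),abs(a-b)[20:60,20:60].mean())
hk=(.600,.2445,np.radians(10.8))
for x in(-.05,-.03,-.01): print(proj("scene",world(hk,(x,0,.22)))+[0,.6])
g=b[132:166,345:380].mean(2).astype(int)
for r in range(0,34,2): print(132+r,*g[r,::2])
```

```text
motion 2.047422222222222 3.2754166666666666
[[358.89127315 137.34532052]]
[[364.02370716 143.26094994]]
[[369.26904018 149.30670644]]
132 156 158 156 157 155 158 158 156 155 158 158 158 158 156 158 155 126 121
134 157 156 155 158 156 158 156 158 151 149 158 159 156 155 157 158 146 123
136 158 157 157 154 156 157 149 134 120 116 157 160 156 157 158 155 157 139
138 158 155 155 157 151 126 122 111 84 66 152 158 157 157 156 158 155 153
140 152 114 127 149 130 88 69 63 63 86 157 152 151 154 156 157 155 154
142 157 108 119 123 78 68 64 65 66 111 126 115 117 159 157 157 155 155
144 158 123 109 113 72 65 63 84 118 119 112 76 94 158 156 153 155 153
146 156 156 93 95 73 66 62 71 103 66 65 58 134 151 148 154 153 153
148 155 156 104 98 74 64 72 68 66 64 65 72 123 116 117 143 154 153
150 155 157 84 80 91 91 100 67 66 62 97 120 116 109 65 145 154 153
152 158 157 69 69 88 119 80 69 68 53 100 101 68 64 75 152 154 151
154 158 142 65 68 67 108 72 63 68 61 69 62 63 61 103 153 151 153
156 159 157 73 66 68 68 93 98 113 66 72 64 63 64 132 154 153 155
158 156 162 82 66 65 68 68 110 120 70 68 63 63 72 152 152 150 149
160 158 159 70 65 64 68 65 81 102 69 63 73 96 105 120 153 149 153
162 158 133 69 70 69 63 62 65 86 83 101 112 64 42 66 156 150 154
164 158 106 71 71 69 64 59 64 67 98 98 47 22 18 36 137 127 148
```

```bash
python3 -c "
from plant import *
print(close_job())"
```

```text
the job is handed in; nothing more can be done
None
```

All three strainers hang nested on the hook: each was pressed home at about 12 N by the wrist force reading, and all were still with their tabs where predicted in the last images. I handed the job in at about 62 s, but no verdict came back.

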